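# Close the balance's draft shield and tare

### The job

The draft shield of the lab balance has been left open. With the fingertips, and without gripping anything, push its roof panel and its side door fully shut by their blue upright grips; only when both are shut, press the green tare key on the separate control terminal fully down and let it go. Leave the red power key alone, and leave the crucible on the pan and everything else on the bench where it stands.

Things in the scene. Friction and masses are not known exactly. Their poses are not given: they have to be found in the camera images.
- balance: White balance, fixed to the bench, 290 mm deep (x), 200 wide (y), with a clear draft shield around the pan; roof rails 245 mm above the bench. Origin on the bench under its centre; its x points from its front (towards the robot) to its rear, y to its left, z up. In this frame the front pane stands at x -92 mm and the rear column from x 70 to 144 mm.
- roof (a joint): Opening of the clear roof panel, m: 0 shut, up to 0.11 open. It slides along the balance's x, opening to the rear (+x), so it is shut by pushing its grip towards the front (-x) up to a firm end stop. Friction about 1.5 N holds it where it is left.
- roof_grip (a point): Centre of the roof panel's blue grip; moves with it. Upright ridge 20 mm thick (balance's x), 110 wide (y), from the panel's upper face 253 mm above the bench to 287 mm; this point at 270 mm, axes parallel to the balance's. Push its rear face only; pinching front and rear faces counts as gripping. The clear panel reaches from 34 mm before to 130 mm behind this point, 78 mm to each side.
- door (a joint): Opening of the clear side door on the balance's left (+y) side, m: 0 shut, up to 0.11 open. Slides like the roof panel, along the balance's x: opens to the rear, shut by pushing the grip to the front (-x) up to a firm end stop; friction about 1.5 N holds it where it is left.
- door_grip (a point): Centre of the blue grip on the side door's top edge; moves with the door. Upright lug 20 mm thick (x), 32 wide (y), from the door's top edge (251 mm above the bench) to 287 mm; this point at 270 mm, 103 mm left (+y) of the balance's middle plane, clear of the roof panel (which ends at y 79 mm). Axes parallel to the balance's. Push its rear face only, as on the roof.
- terminal: Control terminal: low white box fixed to the bench, 150 mm deep (x), 180 wide (y), 32 high, dark display at its far side and two round keys at its near side. Origin on the bench under its centre, x away from the robot at yaw 0.
- tare_top (a point): Centre of the top face of the green tare key, 28 mm across; on the terminal, 35 mm before its centre and 48 mm to its right (-y). Pressed straight down.
- tare (a joint): Travel of the tare key, m: 0 up, 0.006 fully down (5 N); springs back.
- power_top (a point): Centre of the top face of the red power key, same size, 96 mm to the left (+y) of the tare key. Not to be pressed.
- power (a joint): Travel of the red power key, m: 0 up, 0.006 fully down.
- crucible: White lidded crucible, 38 mm across, 36 tall, loose on the balance's round pan inside the shield (pan top 84 mm above the bench). Origin at the centre of its underside.
- vial: Small amber vial with black cap, 24 mm across, 45 tall, loose on the front ledge of the balance (68 mm above the bench). Origin at the centre of its underside.
- reagent: Amber bottle with blue cap, 70 mm across, 150 tall. Origin at the centre of its underside.
- beaker: Glass beaker, 68 mm across, 85 tall. Origin at the centre of its underside.
- weight: Brass check weight with a knob, 32 mm across, 48 tall. Origin at the centre of its underside.
- spatula: Slim steel lab spatula with black handle, 180 mm long, 14 wide, 8 high, lying along its x. Origin on its underside.
- dishes: Stack of clear dishes, 90 mm across, 45 tall. Origin at the centre of its underside.
Not all that is in view belongs to the job. Leave any orange look-alike of the terminal alone.

How it is judged:
By the outcome, as a careful person would: the job done as asked, in the order asked, and still so for the second after the job is handed in, with the robot touching nothing.
It also fails if it takes over 45 s, if anything falls off the work surface, if the arm or the gripper's body presses on something with over 40 N, if the wrist force passes 120 N, or if a joint passes its speed limit or range.

### The arm

A 6-joint arm with a two-finger parallel gripper is mounted at the origin on the work surface. World frame = base frame: x ahead of the robot, y to its left, z up, the work surface at z = 0. Lengths are in m, angles in rad, forces in N, time in s.
With the tool pointing down it reaches from about 0.325 to 0.775 m from the base axis. Payload 9.3 kg.
Tool frame: the origin (TCP) lies at the very end of the fingers, on their centre line; the grasp point (between the pads) lies 19 mm behind it; x points along the fingers, y is the direction in which the jaws open and shut, and the axes are right-handed (so a half turn about x gives the same grasp; the last joint's range is limited). The gripper opens to 85 mm and grips with 20 to 120 N. Pads are 22 mm wide; open, the fingers measure 114 mm over their backs; the gripper's body (76 mm by 85 mm) begins 54 mm behind the grasp point. The pads swing forward as they close: fully open they stand 13 mm farther back than shut.
Start: joints at [1.041, 0.259, 0.021, 1.334, 0, 1.418], TCP at [0.202, 0.511, 0.231] pointing down, gripper open.
Joint ranges: [-3.04, 3.04], [-0.91, 1.82], [-1.04, 1.36], [-1.92, 1.95], [-1.52, 1.45], [-3.14, 3.14]. Speed limits (rad/s): [2.22, 2.22, 2.79, 3.14, 3.14, 3.14].

### API

Orientations are given as a unit quaternion [w, x, y, z].
In Python, from cell import ctrl gives the robot as it stands.
- The arm moves only by the tool drive_tool, never from a script. Its argument "targets" is text: rows parted by semicolons, each of 6 numbers parted by spaces: the shift along the tool's x, y, z in cm, then the turn, a rotation vector about the tool's x, y, z in rad. A call has exactly 10 rows; each row shifts and turns the commanded pose from where the row before left it, along the tool's axes as they then stand; what a row does not reach is not made up. A row lasts 1/10 s, in which the tool goes at most 50 mm and 8.59 degrees, less where a joint would pass 70% of its speed; a pose out of reach is approached as far as the arm can. A call with a gripper value outside its range is refused whole. "claw" is the gripper's target within -1 to 1 (shut at 1, half-way at 0, fully open at -1), set as the call begins (left out, the last holds). The fingers move at their own pace and stop on an object; "force" is the grip in N (left out, the last holds). Time passes only in rows, so rows that do not move let the fingers close, or fill a call up. It gives the time, the measured TCP pose, the force and the opening at its end, in the units of the state.
- ctrl.read_state(): the state, without advancing time (a new reading comes with each control period).
- ctrl.capture(name): name is "scene" or "top" or "wrist"; returns the picture (384x512x3 uint8, red, green, blue); there is no depth.
- ctrl.calibration(name): a dict with "camera_matrix" (3x3 intrinsics, pixels), "world_from_camera" (4x4, takes a point from camera to world coordinates). Camera axes: x right, y down, z forward; pixel columns grow to the right and rows downward; lengths in m; the calibration is good to about 2 mm. A picture is of the moment at which its call begins: read the wrist's pose just before it. calibration takes no time and is no camera call; for the wrist camera it gives the pose at the moment of the call.
- ctrl.hand_in(): hands the job in, once; it reports no verdict.
The state is a dict: "t": time; "q": joint angles; "joint_velocities": joint speeds; "effort": joint torques, N m; "tool_pos": TCP position; "tool_rot": TCP orientation; "contact_force": force on the tool from outside, world axes, zero at the start; "wrist_torque": the same for the moment, N m; "grip_width": finger opening in m.
Only numpy, scipy, OpenCV 4.12 (cv2) and the standard library are available. Lean on these libraries where they do the work, as an engineer would, in place of code of your own. Each camera call takes 0.05 s, during which the arm holds its last target.

## Working session

There is one attempt and no reset: what is moved stays moved. The work goes in short steps, Python scripts to look and compute and a tool call to move; the robot and the scene stay as the last step left them, time stands still between calls to the robot, and variables do not carry over. Pictures are saved under pics/ and viewed, and the job is handed in when it is done.

Besides the shell and the picture viewer there is one more tool, called after "Emit:" as name(argument=value, ...) on one line, values as JSON. drive_tool: Moves the arm, as the interface text tells. Its arguments: {"type":"object","properties":{"targets":{"type":"string"},"claw":{"type":"number"},"force":{"type":"number"}},"required":["targets"]}

```bash
ls; mkdir -p pics; python3 - <<'E'
from cell import ctrl
import cv2,numpy as np
np.set_printoptions(precision=4,suppress=True)
print(ctrl.read_state())
for n in ["scene","top","wrist"]:
    c=ctrl.calibration(n); print(n,c["camera_matrix"],c["world_from_camera"])
    cv2.imwrite(f"pics/{n}0.png",ctrl.capture(n)[:,:,::-1])
E
```

```text
pics
{'t': 0.0, 'q': array([1.0414, 0.2592, 0.0207, 1.3337, 0.    , 1.4182]), 'joint_velocities': array([-0.0011,  0.0005, -0.0003, -0.0008,  0.0008,  0.0008]), 'effort': array([  0.0014, -55.5647,  34.4532,   0.0137,  -0.0001,   0.    ]), 'tool_pos': array([0.2022, 0.5112, 0.2307]), 'tool_rot': array([ 0.6944,  0.132 ,  0.6948, -0.1329]), 'contact_force': array([ 0.6959,  0.8708, -0.571 ]), 'wrist_torque': array([-0.0005, -0.0014,  0.006 ]), 'grip_width': 0.08550283738141601}
scene [[416.8601   0.     252.442 ]
 [  0.     416.8601 189.324 ]
 [  0.       0.       1.    ]] [[ 0.8619 -0.4401  0.2517  0.1586]
 [-0.507  -0.743   0.437  -0.5889]
 [-0.0053 -0.5043 -0.8635  1.2858]
 [ 0.      0.      0.      1.    ]]
top [[444.8681   0.     251.252 ]
 [  0.     444.8681 195.7358]
 [  0.       0.       1.    ]] [[-0.0058 -0.9935  0.1135  0.2977]
 [-1.      0.0062  0.0031 -0.0733]
 [-0.0038 -0.1135 -0.9935  1.7356]
 [ 0.      0.      0.      1.    ]]
wrist [[265.5848   0.     253.9632]
 [  0.     265.5848 193.4499]
 [  0.       0.       1.    ]] [[ 0.3678  0.8829  0.2918  0.1277]
 [ 0.9299 -0.349  -0.1163  0.5416]
 [-0.0009  0.3141 -0.9494  0.3727]
 [ 0.      0.      0.      1.    ]]
```

View pics/scene0.png

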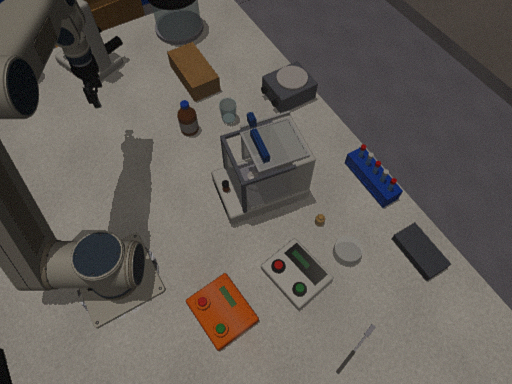

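View pics/top0.png

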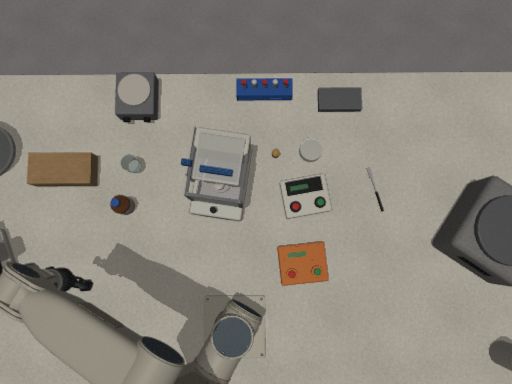

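View pics/wrist0.png

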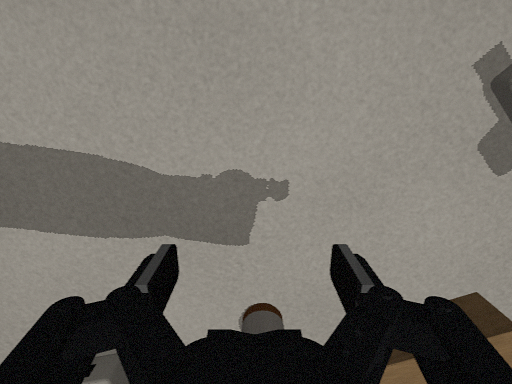

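The top view shows the balance at about (218,175), with the roof grip at (216,171) and the door grip at (186,162). The white terminal has its green key at (320,202) and its red key at (296,207). The orange look-alike is at (303,263). Next I'll measure these.

```bash
cat > h.py <<'E'
import cv2,numpy as np
from cell import ctrl
np.set_printoptions(precision=4,suppress=True)
def ray(n,uv,c=None):
    c=c or ctrl.calibration(n);K=c["camera_matrix"];T=c["world_from_camera"]
    d=T[:3,:3]@np.linalg.solve(K,[uv[0],uv[1],1.]);return T[:3,3],d/np.linalg.norm(d)
def plane(n,uv,z,c=None):
    o,d=ray(n,uv,c);return o+d*(z-o[2])/d[2]
def tri(n1,a,n2,b):
    o1,d1=ray(n1,a);o2,d2=ray(n2,b)
    s=np.linalg.lstsq(np.c_[d1,-d2],o2-o1,rcond=None)[0]
    p,q=o1+s[0]*d1,o2+s[1]*d2;return (p+q)/2,np.linalg.norm(p-q)
def blobs(img,lo,hi,amin=12):
    hsv=cv2.cvtColor(img,cv2.COLOR_BGR2HSV);m=cv2.inRange(hsv,lo,hi)
    n,l,s,c=cv2.connectedComponentsWithStats(m)
    return [(c[i],s[i],l==i) for i in range(1,n) if s[i][4]>=amin]
E
python3 - <<'E'
from h import *
for n in ["top","scene"]:
    im=cv2.imread(f"pics/{n}0.png")
    for col,lo,hi in [("blue",(100,120,50),(125,255,255)),("green",(45,90,30),(85,255,255)),("red",(0,170,60),(6,255,255))]:
        for c,s,m in blobs(im,lo,hi):
            z={"blue":.27,"green":.036,"red":.036}[col]
            r=cv2.minAreaRect(np.argwhere(m)[:,::-1].astype(np.float32))
            print(n,col,c,s,"rect",np.round(r[1],1),round(r[2],1),plane(n,c,z))
t=cv2.imread("pics/top0.png");cv2.imwrite("pics/topz.png",cv2.resize(t[115:230,160:340],None,fx=4.4,fy=4.4,interpolation=cv2.INTER_CUBIC))
t=cv2.imread("pics/scene0.png");cv2.imwrite("pics/scz.png",cv2.resize(t[90:320,190:400],None,fx=2.6,fy=2.6,interpolation=cv2.INTER_CUBIC))
E
```

```text
top blue [263.859  90.333] [237  79  55  21 943] rect [20. 54.] 90.0 [ 0.8264 -0.1139  0.27  ]
top blue [185.7368 162.0526] [181 159  10   7  57] rect [6. 9.] 90.0 [0.58   0.1498 0.27  ]
top blue [215.5497 170.4293] [200 166  32  10 191] rect [32.   5.8] 8.1 [0.5509 0.0499 0.27  ]
top blue [114.7966 202.1356] [111 198   9   9  59] rect [8.  7.6] 26.6 [0.4466 0.3836 0.27  ]
top green [298.6104 186.8442] [290 184  18   7  77] rect [ 4.3 17.6] 81.3 [ 0.5252 -0.2507  0.036 ]
top green [320.0612 201.4286] [316 198   9   8  49] rect [7.2 7.2] 63.4 [ 0.4683 -0.332   0.036 ]
top green [317.0571 271.3429] [314 269   7   6  35] rect [5. 6.] 90.0 [ 0.2035 -0.3145  0.036 ]
top red [264.0833  82.1667] [263  80   3   5  12] rect [4. 2.] 90.0 [ 0.9443 -0.1215  0.036 ]
top red [285.0833  81.8333] [284  80   3   5  12] rect [4. 2.] 90.0 [ 0.945  -0.2047  0.036 ]
top red [295.4615 205.9487] [292 203   8   7  39] rect [6.4 6.4] 45.0 [ 0.4514 -0.2373  0.036 ]
top red [291.6667 274.    ] [288 271   8   7  42] rect [6.4 6.4] 45.0 [ 0.1941 -0.2186  0.036 ]
scene blue [183.9412 103.8824] [180 100   9   9  5
[... 525 characters left out ...]
.4702 -0.3283  0.036 ]
scene green [227.5116 295.9419] [220 286  16  20  86] rect [21.2  4.6] 54.5 [ 0.269  -0.2396  0.036 ]
scene green [220. 328.] [216 324   9   9  65] rect [8. 8.] 90.0 [ 0.205  -0.3109  0.036 ]
scene red [362.8462 146.4615] [361 145   5   4  13] rect [3. 4.] 90.0 [ 0.966  -0.0062  0.036 ]
scene red [377.8824 163.1765] [376 161   5   6  17] rect [3.6 4.9] 26.6 [ 0.9664 -0.0926  0.036 ]
scene red [393.0667 180.4   ] [391 178   5   6  15] rect [3.5 4.2] 45.0 [ 0.9658 -0.1767  0.036 ]
scene red [278.1034 264.5345] [274 261   9   8  58] rect [7. 8.] 90.0 [ 0.4536 -0.2332  0.036 ]
scene red [201.9692 301.0923] [198 297   9  10  65] rect [8.5 8.5] 45.0 [ 0.1954 -0.2143  0.036 ]
```

View pics/topz.png

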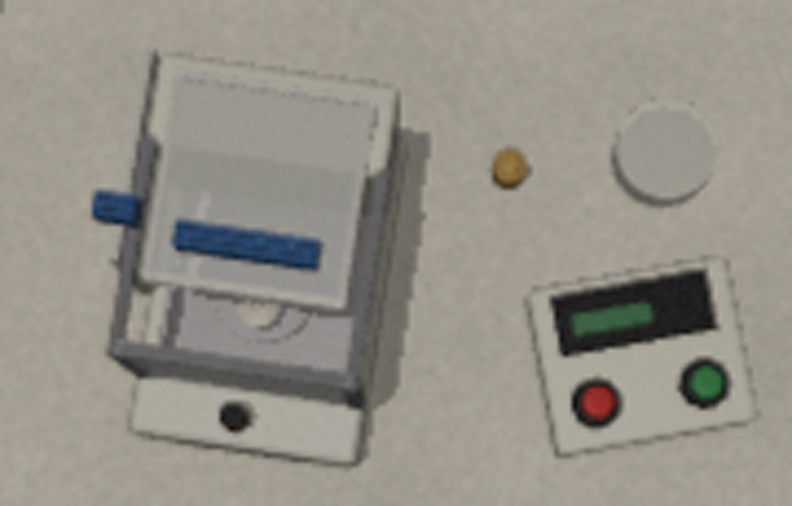

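View pics/scz.png

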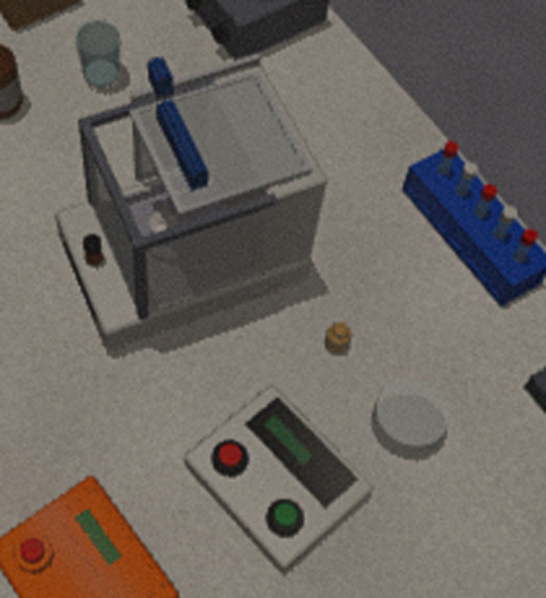

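```bash
python3 - <<'E'
from h import *
from scipy.spatial.transform import Rotation as R
f=lambda u,v:(160+u/4.4,115+v/4.4)
g=lambda u,v:(190+u/2.6,90+v/2.6)
P=lambda a,z:plane("top",f(*a),z)
print("ledge FL,FR",P((137,378+56),.068),P((356,465),.068))
print("ledge inner L,R",P((140,378),.068),P((362,403),.068))
print("frame front L,R top",P((112,350),.245),P((352,385),.245))
print("rear L,R",P((158,55),.245),P((396,88),.245))
for nm,a,b in [("roof",(215.55,170.43),(259.54,142.87)),("door",(185.74,162.05),(250.64,116.22)),("green",(320.06,201.43),(299.34,287.5)),("red",(295.46,205.95),(278.1,264.53)),("vialcap",f(235,416),g(93,242))]:
    print(nm,*tri("top",a,"scene",b))
# grip top-face corners
print("roof grip rear top edge",P((176,221),.287),P((321,241),.287))
print("roof panel front edge",P((138,284),.253),P((344,310),.253))
print("door grip",P((96,192),.287),P((140,197),.287))
r=R.from_quat(np.roll(ctrl.read_state()["tool_rot"],-1)).as_matrix();print(r)
E
```

```text
ledge FL,FR [0.422  0.1581 0.068 ] [ 0.3943 -0.0289  0.068 ]
ledge inner L,R [0.47  0.156 0.068] [ 0.4473 -0.0342  0.068 ]
frame front L,R top [0.4734 0.1533 0.245 ] [ 0.4453 -0.0307  0.245 ]
rear L,R [0.7051 0.12   0.245 ] [ 0.6775 -0.0657  0.245 ]
roof [0.5506 0.0486 0.2793] 0.0026182679805852645
door [0.5781 0.1474 0.284 ] 0.0016793194364511906
green [ 0.4674 -0.3304  0.0467] 0.00037273546995109026
red [ 0.4507 -0.2363  0.0473] 0.000571772787599449
vialcap [0.4349 0.0697 0.1141] 0.0039981493081680764
roof grip rear top edge [0.5658 0.0999 0.287 ] [ 0.5498 -0.009   0.287 ]
roof panel front edge [0.5233 0.1328 0.253 ] [ 0.5022 -0.025   0.253 ]
door grip [0.5883 0.1603 0.287 ] [0.5842 0.1271 0.287 ]
[[-0.0005  0.368   0.9298]
 [-0.0009  0.9298 -0.368 ]
 [-1.     -0.001  -0.0002]]
```

Emit:
drive_tool(targets="-3 0 0 -0.06 0 0;-3 0 0 -0.06 0 0;-3 0 0 -0.06 0 0;0 -1 1 -0.052 0 0;0 -2 3 0 0 0;0 -2 3 0 0 0;0 -2 3 0 0 0;0 -2 3 0 0 0;0 -2 3 0 0 0;0 -2 3 0 0 0", claw=1)

```text
t: 1.15
tool_pos: [0.3719, 0.3538, 0.3211]
tool_rot: [0.705, 0.051, 0.705, -0.051]
contact_force: [0.8, 0.3, 0.6]
grip_width: -0.0002
```

Emit:
drive_tool(targets="0 -2 3 0 0 0;0 -2 3 0 0 0;0 -2 3 0 0 0;0 -2 3 0 0 0;0 -2 3 0 0 0;0 -2 3 0 0 0;0 -2 3 0 0 0;0 -2 3 0 0 0;0 0 0 0 0 0;0 0 0 0 0 0")

```text
t: 2.15
tool_pos: [0.5858, 0.1613, 0.3204]
tool_rot: [0.705, 0.052, 0.706, -0.052]
contact_force: [-0.3, 0.6, -1.1]
grip_width: -0.0001
```

```bash
cat >> h.py <<'E'
from scipy.spatial.transform import Rotation as R
def go(*t,show=True):
    s=ctrl.read_state();r=R.from_quat(np.roll(s["tool_rot"],-1)).as_matrix()
    print("t",s["t"],"pos",s["tool_pos"],"F",s["contact_force"],"w",s["grip_width"]); print(r)
    O=np.array([.551,.047]);ex=np.array([.9895,-.1444]);ey=np.array([.1444,.9895])
    d=s["tool_pos"][:2]-O;print("local",d@ex,d@ey,"yaw",np.degrees(np.arctan2(r[1,2],r[0,2])))
    for x in t: print("to",x,"tool cm",100*r.T@(np.array(x)-s["tool_pos"]))
E
python3 - <<'E'
from h import *
go((.6152,.1407,.32))
E
```

```text
t 2.15 pos [0.5858 0.1613 0.3204] F [-0.2743  0.5866 -1.1073] w -0.00013086629005902713
[[-0.0016  0.1459  0.9893]
 [-0.0001  0.9893 -0.1459]
 [-1.     -0.0003 -0.0015]]
local 0.01794087094140999 0.11811985693871047 yaw -8.389250066223827
to (0.6152, 0.1407, 0.32) tool cm [ 0.0383 -1.6085  3.208 ]
```

Emit:
drive_tool(targets="0 -0.8 1.6 0 0 0;0 -0.8 1.6 0 0 0;0 0 0 0 0 0;0 0 0 0 0 0;0 0 0 0 0 0;0 0 0 0 0 0;0 0 0 0 0 0;0 0 0 0 0 0;0 0 0 0 0 0;0 0 0 0 0 0")

```text
t: 3.15
tool_pos: [0.6147, 0.1416, 0.3213]
tool_rot: [0.705, 0.051, 0.705, -0.051]
contact_force: [-0.7, -0.1, 0.8]
grip_width: 0.0002
```

```bash
python3 - <<'E'
from h import *
go((.6152,.1407,.267))
cv2.imwrite("pics/w1.png",ctrl.capture("wrist")[:,:,::-1])
cv2.imwrite("pics/s1.png",cv2.resize(ctrl.capture("scene")[60:260,150:360,::-1],None,fx=2.8,fy=2.8))
E
```

```text
t 3.15 pos [0.6147 0.1416 0.3213] F [-0.6558 -0.1258  0.822 ] w 0.00019554442463492883
[[ 0.      0.1443  0.9895]
 [ 0.      0.9895 -0.1443]
 [-1.      0.      0.    ]]
local 0.04941938098629357 0.1027692534531299 yaw -8.295004359178106
to (0.6152, 0.1407, 0.267) tool cm [ 5.4312 -0.0783  0.0575]
```

View pics/w1.png

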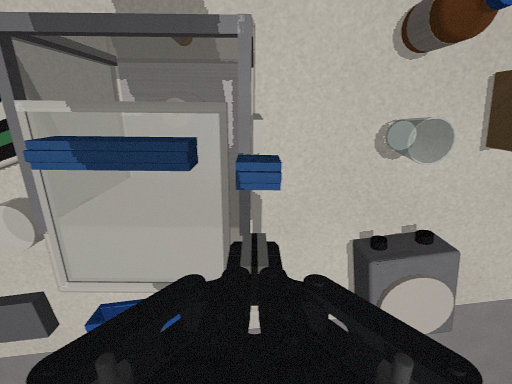

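View pics/s1.png

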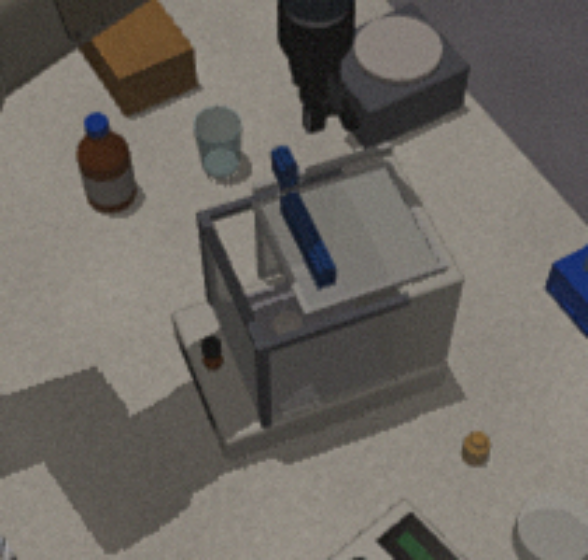

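The wrist view shows the door grip at (258,172), directly ahead of the closed fingers at (255,245), and the roof grip at (112,153). The yaw matches, because the edges run parallel to the rows. I'll check positions with the wrist camera.

```bash
python3 - <<'E'
from h import *
im=cv2.imread("pics/w1.png")
O=np.array([.551,.047]);ex=np.array([.9895,-.1444]);ey=np.array([.1444,.9895])
for c,s,m in blobs(im,(100,120,40),(125,255,255),200):
    x,y,w,h=s[:4];print(s)
    for lab,v,z in (("front top",y,.287),("rear bottom",y+h,.252)):
        for u in (x,x+w):
            p=plane("wrist",(u,v),z)[:2];print(lab,p,"loc",(p-O)@ex,(p-O)@ey)
for nm,uv,z in [("pane front",(120,14),.245),("pane top rear",(120,35),.245),("frame L",(253,100),.245),("roof front",(120,100),.253),("roof rear",(150,288),.253)]:
    p=plane("wrist",uv,z)[:2];print(nm,"loc",(p-O)@ex,(p-O)@ey)
cv2.imwrite("pics/w1z.png",cv2.resize(im[120:210,10:300],None,fx=2.7,fy=2.7))
E
```

```text
[  23  136  175   35 5565]
front top [0.5323 0.002 ] loc -0.012019721485702418 -0.0472661276540476
front top [0.5487 0.1149] loc -0.0120317341647653 0.06684052345812917
rear bottom [ 0.5583 -0.0398] loc 0.019764733667143597 -0.08481183434316344
rear bottom [0.5789 0.1013] loc 0.01975841610328853 0.05775568556267744
[ 236  155   45   35 1532]
front top [0.5646 0.1373] loc 0.0004245901172624864 0.09136399260963358
front top [0.5689 0.1671] loc 0.00042240430829404907 0.12138406203180398
rear bottom [0.5994 0.1293] loc 0.0360001648471268 0.08838207705663818
rear bottom [0.6048 0.1664] loc 0.03599982694394214 0.12592668027850532
[ 85 299  59  34 682]
front top [ 0.662  -0.0021] loc 0.11691802176241471 -0.03260482863543177
front top [0.6689 0.0448] loc 0.11692897793016835 0.014863286754540028
rear bottom [ 0.7273 -0.0474] loc 0.18809229412391207 -0.06793766222573348
rear bottom [0.736  0.0118] loc 0.1881115391616626 -0.008125829373091096
pane front loc -0.09234387646126828 0.008605299322412857
pane top rear loc -0.07927875673429945 0.006536336848969463
frame L loc -0.03497330213085666 0.1026139322350823
roof front loc -0.034808432720898015 0.0033201696957960544
roof rear loc 0.13283846301260863 0.005120145025804483
```

View pics/w1z.png

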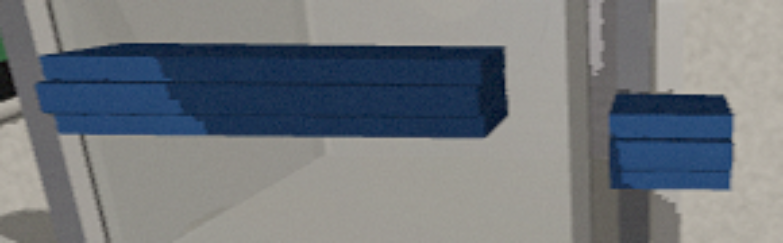

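```bash
python3 - <<'E'
from h import *
O=np.array([.551,.047]);ex=np.array([.9895,-.1444]);ey=np.array([.1444,.9895])
T=ctrl.calibration("wrist")["world_from_camera"][:3,3];print(T,(T[:2]-O)@ex)
for nm,u,v,z in [("door front bot",258,155,.251),("door front top",258,162,.287),("door rear top",258,190,.287),("roof front bot",112,136,.253),("roof front top",112,140.5,.287),("roof rear top",112,170.5,.287),("doorL",236,180,.287),("doorR",281,180,.287)]:
    p=plane("wrist",(u,v),z)[:2];print(nm,(p-O)@ex,(p-O)@ey)
E
```

```text
[0.5353 0.1536 0.4633] -0.030916987529475942
door front bot 0.006824701890839588 0.10660743914483785
door front top 0.005156999677785363 0.10606323095126413
door rear top 0.024913573847309134 0.10616067538118872
roof front bot -0.008381740649458375 -0.007087238197882908
roof front top -0.00912563807352414 0.010270059884631925
roof rear top 0.011017264125555834 0.006889652320663678
doorL 0.01770234180890001 0.09099934584651062
doorR 0.017701481952360848 0.1219396749532284
```

The grips measure 19.8 and 20 mm thick with a 31 mm lug, which agrees with the given sizes. The door grip's rear face is at local x = 0.025, and its opening is about 70 mm. Next I descend behind it and push.

Emit:
drive_tool(targets="1 0.3 0 0 0 0;1.2 0 0 0 0 0;1.2 0 0 0 0 0;1 0 0 0 0 0;1 0 0 0 0 0;0 0 0 0 0 0;0 0 0 0 0 0;0 0 -0.4 0 0 0;0 0 -0.4 0 0 0;0 0 0 0 0 0")

```text
t: 4.25
tool_pos: [0.6068, 0.1458, 0.2679]
tool_rot: [0.706, 0.051, 0.705, -0.051]
contact_force: [0.3, -0.2, 0.6]
grip_width: -0.0
```

Emit:
drive_tool(targets="0 0 -0.4 0 0 0;0 0 -0.5 0 0 0;0 0 -0.5 0 0 0;0 0 -0.5 0 0 0;0 0 -0.5 0 0 0;0 0 -0.5 0 0 0;0 0 -0.5 0 0 0;0 0 -0.5 0 0 0;0 0 -0.5 0 0 0;0 0 -0.5 0 0 0")

```text
t: 5.25
tool_pos: [0.5584, 0.1528, 0.2673]
tool_rot: [0.705, 0.051, 0.705, -0.051]
contact_force: [1.7, 0.9, 0.3]
grip_width: 0.0001
```

```bash
python3 - <<'E'
from h import *
go()
cv2.imwrite("pics/w2.png",ctrl.capture("wrist")[:,:,::-1])
E
```

```text
t 5.25 pos [0.5584 0.1528 0.2673] F [1.7267 0.9239 0.2757] w 9.383204547989586e-05
[[ 0.      0.1442  0.9895]
 [ 0.      0.9895 -0.1442]
 [-1.      0.      0.    ]]
local -0.007954752296280301 0.10575961847192919 yaw -8.292819016956452
```

View pics/w2.png

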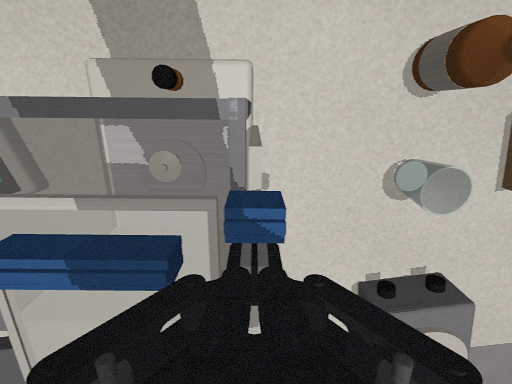

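The fingers are pushing the door grip (255,215) with about 1.9 N. I'll continue.

Emit:
drive_tool(targets="0 0 -0.3 0 0 0;0 0 -0.3 0 0 0;0 0 -0.3 0 0 0;0 0 -0.3 0 0 0;0 0 -0.2 0 0 0;0 0 -0.2 0 0 0;0 0 -0.2 0 0 0;0 0 -0.2 0 0 0;0 0 0 0 0 0;0 0 0 0 0 0")

```text
t: 6.3
tool_pos: [0.5387, 0.1555, 0.2671]
tool_rot: [0.705, 0.051, 0.706, -0.051]
contact_force: [-0.2, 0.0, 1.0]
grip_width: -0.0003
```

Emit:
drive_tool(targets="0 0 -0.1 0 0 0;0 0 -0.1 0 0 0;0 0 -0.1 0 0 0;0 0 -0.1 0 0 0;0 0 -0.1 0 0 0;0 0 -0.1 0 0 0;0 0 0 0 0 0;0 0 0 0 0 0;0 0 0 0 0 0;0 0 0 0 0 0")

```text
t: 7.3
tool_pos: [0.533, 0.1565, 0.2673]
tool_rot: [0.705, 0.051, 0.705, -0.051]
contact_force: [0.1, -0.6, -0.1]
grip_width: 0.0002
```

```bash
python3 - <<'E'
from h import *
go()
cv2.imwrite("pics/w3.png",ctrl.capture("wrist")[:,:,::-1])
E
```

```text
t 7.3 pos [0.533  0.1565 0.2673] F [ 0.1428 -0.5982 -0.1205] w 0.00020914491432548943
[[-0.0001  0.1442  0.9895]
 [ 0.0001  0.9895 -0.1442]
 [-1.      0.0001 -0.0001]]
local -0.033621623935607595 0.10576895764562033 yaw -8.292550452788158
```

View pics/w3.png

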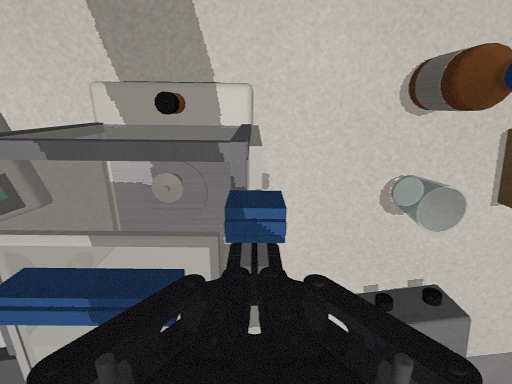

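The grip (255,216) is still at the fingers and no stop has come yet. I'll creep on.

Emit:
drive_tool(targets="0 0 -0.1 0 0 0;0 0 -0.1 0 0 0;0 0 -0.1 0 0 0;0 0 -0.1 0 0 0;0 0 -0.1 0 0 0;0 0 -0.1 0 0 0;0 0 -0.1 0 0 0;0 0 0 0 0 0;0 0 0 0 0 0;0 0 0 0 0 0")

```text
t: 8.35
tool_pos: [0.5315, 0.1567, 0.2675]
tool_rot: [0.709, 0.052, 0.702, -0.052]
contact_force: [27.1, -3.0, -10.2]
grip_width: 0.0
```

The firm stop was reached at local x ≈ -0.057, which is about 73 mm of travel as predicted. The force is 27 N. I'll back off, rise, and go behind the roof grip.

Emit:
drive_tool(targets="0 0 0.6 0 0 0;0 0 0.8 0 0 0;0 0 0.8 0 0 0;-2.5 0 0 0 0 0;-3 0 0 0 0 0;0 -2.5 3 0 0 0;0 -2.7 3 0 0 0;0 -2.7 0 0 0 0;0 -2.7 0 0 0 0;0 0 0 0 0 0")

```text
t: 9.35
tool_pos: [0.592, 0.0381, 0.322]
tool_rot: [0.705, 0.052, 0.706, -0.052]
contact_force: [0.9, 1.1, 1.8]
grip_width: 0.0002
```

```bash
python3 - <<'E'
from h import *
go()
c=ctrl.calibration("wrist")
cv2.imwrite("pics/w4.png",ctrl.capture("wrist")[:,:,::-1])
cv2.imwrite("pics/s4.png",cv2.resize(ctrl.capture("scene")[60:260,150:360,::-1],None,fx=2.8,fy=2.8))
O=np.array([.551,.047]);ex=np.array([.9895,-.1444]);ey=np.array([.1444,.9895])
for C,s,m in blobs(cv2.imread("pics/w4.png"),(100,120,40),(125,255,255),200):
    x,y,w,h=s[:4];print(s)
    p=plane("wrist",(x+w/2,y+h),.287)[:2];print("rear top",(p-O)@ex,(p-O)@ey)
    p=plane("wrist",(x+w/2,y),.252)[:2];print("front bot",(p-O)@ex,(p-O)@ey)
E
```

```text
t 9.35 pos [0.592  0.0381 0.322 ] F [0.8507 1.0744 1.7942] w 0.00015908583414104714
[[-0.001   0.1471  0.9891]
 [-0.0005  0.9891 -0.1471]
 [-1.     -0.0006 -0.0009]]
local 0.04187097666076203 -0.002897592025620262 yaw -8.45980332470362
[ 379   60   78   36 2471]
rear top -0.044356781144045954 0.10305342790844281
front bot -0.06989027299924183 0.11868045838729471
[ 183  146  160   35 5259]
rear top 0.010826754529074289 0.006351663219289525
front bot -0.008246204598719182 0.0073248042156579965
```

View pics/w4.png

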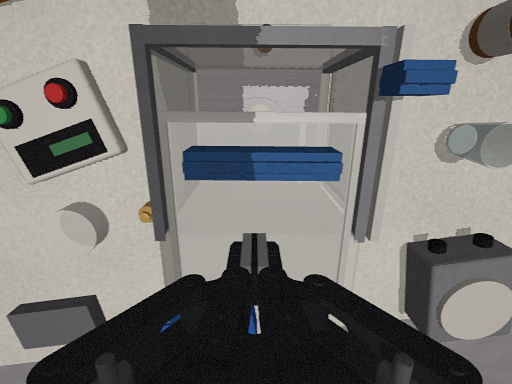

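View pics/s4.png

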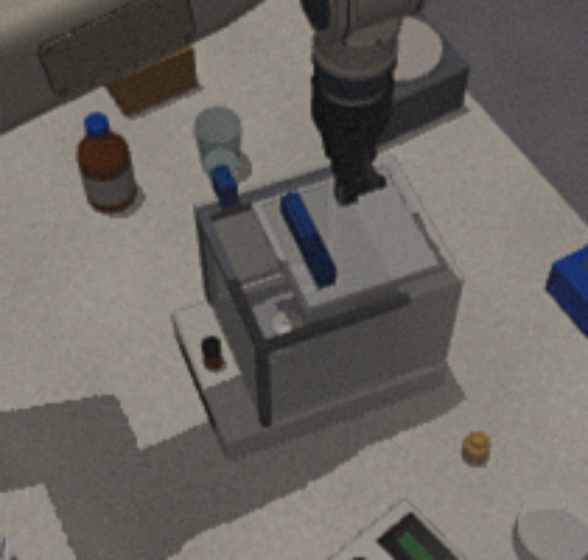

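The door grip's rear face is at local -0.044, so the door has shut. The roof grip (262,163) is ahead of the fingers and centred 8 mm to their left in balance terms. I'll descend and push it about 78 mm in total.

Emit:
drive_tool(targets="1.2 0.4 0 0 0 0;1.2 0.4 0 0 0 0;1.2 0 0 0 0 0;1 0 0 0 0 0;0.8 0 0 0 0 0;0 0 0 0 0 0;0 0 -0.4 0 0 0;0 0 -0.4 0 0 0;0 0 -0.4 0 0 0;0 0 -0.4 0 0 0")

```text
t: 10.45
tool_pos: [0.577, 0.051, 0.2687]
tool_rot: [0.705, 0.051, 0.705, -0.051]
contact_force: [-0.8, -0.4, -0.0]
grip_width: -0.0001
```

Emit:
drive_tool(targets="0 0 -0.4 0 0 0;0 0 -0.5 0 0 0;0 0 -0.5 0 0 0;0 0 -0.5 0 0 0;0 0 -0.5 0 0 0;0 0 -0.5 0 0 0;0 0 -0.5 0 0 0;0 0 -0.5 0 0 0;0 0 -0.4 0 0 0;0 0 -0.3 0 0 0")

```text
t: 11.45
tool_pos: [0.5314, 0.0577, 0.2682]
tool_rot: [0.705, 0.051, 0.705, -0.051]
contact_force: [1.9, 0.5, 1.2]
grip_width: -0.0001
```

```bash
python3 - <<'E'
from h import *
go()
cv2.imwrite("pics/w5.png",ctrl.capture("wrist")[:,:,::-1])
E
```

```text
t 11.45 pos [0.5314 0.0577 0.2682] F [1.9426 0.5315 1.2113] w -6.361088463508873e-05
[[-0.0001  0.1442  0.9895]
 [ 0.0001  0.9895 -0.1442]
 [-1.      0.0001 -0.0002]]
local -0.020951922419449674 0.0077930347001071995 yaw -8.292008896849522
```

View pics/w5.png

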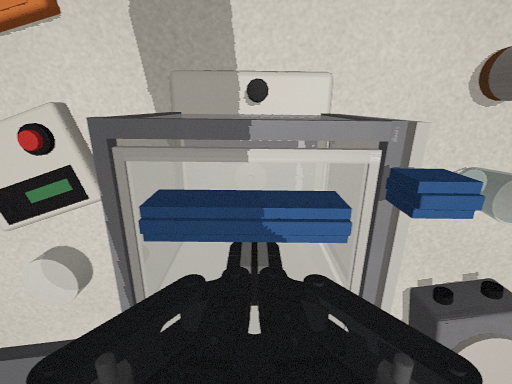

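The panel's front edge (row 150) is close to the front rail (row 130). About 14 mm are left.

Emit:
drive_tool(targets="0 0 -0.2 0 0 0;0 0 -0.2 0 0 0;0 0 -0.2 0 0 0;0 0 -0.2 0 0 0;0 0 -0.1 0 0 0;0 0 -0.1 0 0 0;0 0 -0.1 0 0 0;0 0 -0.1 0 0 0;0 0 0 0 0 0;0 0 0 0 0 0")

```text
t: 12.5
tool_pos: [0.5197, 0.0593, 0.2682]
tool_rot: [0.705, 0.051, 0.705, -0.051]
contact_force: [0.2, -0.1, 1.1]
grip_width: -0.0001
```

Emit:
drive_tool(targets="0 0 -0.1 0 0 0;0 0 -0.1 0 0 0;0 0 -0.1 0 0 0;0 0 -0.1 0 0 0;0 0 -0.1 0 0 0;0 0 -0.1 0 0 0;0 0 0 0 0 0;0 0 0 0 0 0;0 0 0 0 0 0;0 0 0 0 0 0")

```text
t: 13.5
tool_pos: [0.5165, 0.0598, 0.2683]
tool_rot: [0.707, 0.051, 0.704, -0.051]
contact_force: [14.2, -2.0, -4.7]
grip_width: 0.0004
```

The roof stop was reached at local TCP x = -0.036, the same as the door, with 14 N. One short firmer nudge to confirm, then I'll retreat and go over the terminal.

Emit:
drive_tool(targets="0 0 -0.1 0 0 0;0 0 -0.1 0 0 0;0 0 0 0 0 0;0 0 0.6 0 0 0;0 0 0.8 0 0 0;0 0 0.8 0 0 0;0 0 0.4 0 0 0;-2 0 0 0 0 0;-3 0 0 0 0 0;0 0 0 0 0 0")

```text
t: 14.5
tool_pos: [0.5386, 0.0567, 0.3216]
tool_rot: [0.707, 0.051, 0.704, -0.051]
contact_force: [0.2, 0.3, -0.3]
grip_width: 0.0001
```

```bash
python3 - <<'E'
from h import *
go((.4674,-.3304,.25))
cv2.imwrite("pics/w6.png",ctrl.capture("wrist")[:,:,::-1])
O=np.array([.551,.047]);ex=np.array([.9895,-.1444]);ey=np.array([.1444,.9895])
for C,s,m in blobs(cv2.imread("pics/w6.png"),(100,120,40),(125,255,255),200):
    x,y,w,h=s[:4];print(s)
    p=plane("wrist",(x+w/2,y+h),.287)[:2];print("rear top",(p-O)@ex,(p-O)@ey)
E
```

```text
t 14.5 pos [0.5386 0.0567 0.3216] F [ 0.1703  0.2654 -0.3457] w 0.00011029031944938193
[[ 0.0047  0.1443  0.9895]
 [-0.0002  0.9895 -0.1443]
 [-1.      0.0005  0.0047]]
local -0.013641280529569408 0.00784594821113424 yaw -8.295063555468765
to (0.4674, -0.3304, 0.25) tool cm [  7.1355 -39.3394  -1.4972]
[ 167  142  161   35 5283]
rear top -0.048118866796431764 0.004072637055286432
[ 357  144   66   34 1993]
rear top -0.047424552748658755 0.10096777306728295
```

View pics/w6.png

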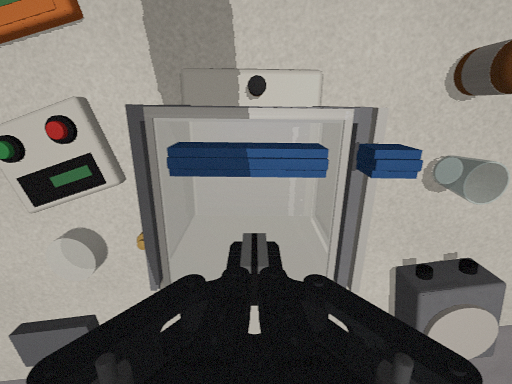

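Both grips are level at local rear x ≈ -0.048, and the roof panel meets the front rail. Both are shut, so I go to the terminal.

Emit:
drive_tool(targets="0 -4.5 -0.2 0 0 0;0 -4.5 -0.2 0 0 0;0 -4.5 -0.2 0 0 0;0 -4.5 -0.2 0 0 0;0 -4.5 -0.2 0 0 0;1 -4.5 -0.2 0 0 0;2 -4.5 -0.2 0 0 0;2 -4 -0.1 0 0 0;2 -4 0 0 0 0;0 0 0 0 0 0")

```text
t: 15.55
tool_pos: [0.4639, -0.3352, 0.2437]
tool_rot: [0.703, 0.054, 0.707, -0.052]
contact_force: [0.6, 0.2, -0.3]
grip_width: 0.0
```

Emit:
drive_tool(targets="0 0 0 0 0 0;0 0 0 0 0 0;0 0 0 0 0 0;0 0 0 0 0 0;0 0 0 0 0 0;0 0 0 0 0 0;0 0 0 0 0 0;0 0 0 0 0 0;0 0 0 0 0 0;0 0 0 0 0 0")

```text
t: 16.55
tool_pos: [0.4659, -0.332, 0.2482]
tool_rot: [0.705, 0.051, 0.705, -0.051]
contact_force: [-0.6, -0.1, 0.3]
grip_width: 0.0004
```

```bash
python3 - <<'E'
from h import *
go((.4674,-.3304,.15))
im=ctrl.capture("wrist")[:,:,::-1].copy()
cv2.imwrite("pics/w7.png",im)
for col,lo,hi in [("green",(45,90,30),(85,255,255)),("red",(0,170,60),(6,255,255))]:
  for C,s,m in blobs(im,lo,hi,60): print(col,C,s,[plane("wrist",C,z)[:2] for z in (.036,.042,.047)])
E
```

```text
t 16.55 pos [ 0.4659 -0.332   0.2482] F [-0.6142 -0.0854  0.3141] w 0.0004083734657085233
[[-0.0001  0.1443  0.9895]
 [ 0.0001  0.9895 -0.1443]
 [-1.      0.0001 -0.0001]]
local -0.029501079162721877 -0.38727634056215676 yaw -8.299182391668015
to (0.4674, -0.3304, 0.15) tool cm [9.8218 0.1762 0.1286]
green [255.5749 171.385 ] [245 161  22  22 374] [array([ 0.4714, -0.3298]), array([ 0.4699, -0.3297]), array([ 0.4687, -0.3295])]
green [316.6473 200.4074] [291 188  52  26 621] [array([ 0.5256, -0.2502]), array([ 0.5233, -0.2513]), array([ 0.5213, -0.2523])]
red [326.8385 148.5339] [316 138  23  22 384] [array([ 0.4542, -0.2315]), array([ 0.4531, -0.233 ]), array([ 0.4521, -0.2343])]
```

View pics/w7.png

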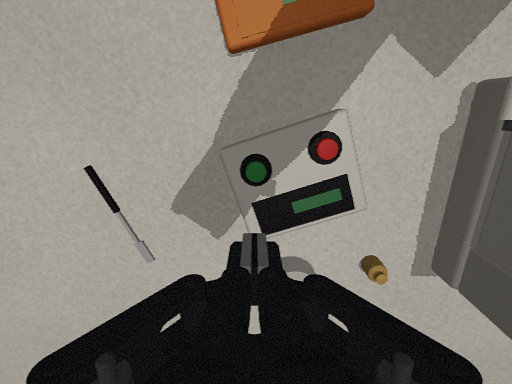

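The green key is at pixel (256,171), world about (0.4687, -0.3297). That agrees with the first triangulation to about 1.5 mm. I'll centre on it and descend.

Emit:
drive_tool(targets="3 0.2 0.2 0 0 0;3 0 0 0 0 0;3 0 0 0 0 0;3 0 0 0 0 0;3 0 0 0 0 0;1.5 0 0 0 0 0;1.2 0 0 0 0 0;0.8 0 0 0 0 0;0 0 0 0 0 0;0 0 0 0 0 0")

```text
t: 17.6
tool_pos: [0.4685, -0.3306, 0.0639]
tool_rot: [0.706, 0.051, 0.705, -0.051]
contact_force: [-0.6, -0.1, 0.9]
grip_width: 0.0001
```

```bash
python3 - <<'E'
from h import *
go((.4685,-.330,.047))
cv2.imwrite("pics/w8.png",ctrl.capture("wrist")[:,:,::-1])
cv2.imwrite("pics/s8.png",cv2.resize(ctrl.capture("scene")[210:330,220:370,::-1],None,fx=4,fy=4))
E
```

```text
t 17.6 pos [ 0.4685 -0.3306  0.0639] F [-0.5776 -0.0907  0.8632] w 8.219952858983247e-05
[[ 0.0007  0.1443  0.9895]
 [-0.0007  0.9895 -0.1443]
 [-1.     -0.0006  0.0008]]
local -0.02713022806501006 -0.38552212174054334 yaw -8.298901219408501
to (0.4685, -0.33, 0.047) tool cm [ 1.6906  0.0577 -0.0077]
```

View pics/w8.png

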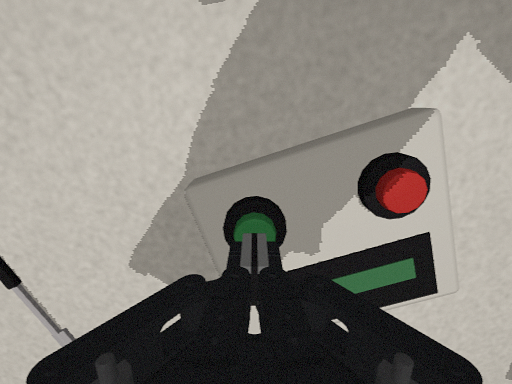

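View pics/s8.png

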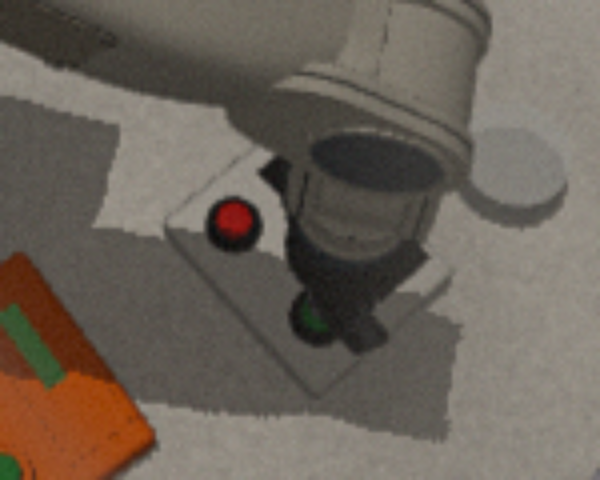

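The fingertips are centred over the green key (255,232), and the red key is well clear at (400,190). I'll press by creeping down.

Emit:
drive_tool(targets="0.3 0 0 0 0 0;0.3 0 0 0 0 0;0.2 0 0 0 0 0;0.2 0 0 0 0 0;0.2 0 0 0 0 0;0.1 0 0 0 0 0;0.1 0 0 0 0 0;0.1 0 0 0 0 0;0.1 0 0 0 0 0;0 0 0 0 0 0")

```text
t: 18.7
tool_pos: [0.4682, -0.3303, 0.048]
tool_rot: [0.705, 0.051, 0.705, -0.051]
contact_force: [-2.5, 2.8, 10.5]
grip_width: -0.0003
```

Emit:
drive_tool(targets="0.1 0 0 0 0 0;0.1 0 0 0 0 0;0.1 0 0 0 0 0;0.1 0 0 0 0 0;0 0 0 0 0 0;0 0 0 0 0 0;0 0 0 0 0 0;0 0 0 0 0 0;0 0 0 0 0 0;0 0 0 0 0 0")

```text
t: 19.7
tool_pos: [0.4683, -0.3304, 0.0474]
tool_rot: [0.706, 0.05, 0.704, -0.052]
contact_force: [-12.2, 9.9, 43.9]
grip_width: -0.0
```

The tip is stopped at z = 0.0474 with 44 N. I want to know if that is the key's end of travel or a rim, so I'll look now.

```bash
python3 - <<'E'
from h import *
go()
im=ctrl.capture("wrist")[:,:,::-1].copy()
cv2.imwrite("pics/w9.png",im);
a=cv2.imread("pics/w8.png")
cv2.imwrite("pics/w9z.png",np.hstack([cv2.resize(x[140:290,190:450],None,fx=1.5*1,fy=1.5) for x in (a,im)]))
# red key height from w7/w8/w9 : camera pose from tool pose
Tc=ctrl.calibration("wrist")
s=ctrl.read_state()
def M(p,q):
    m=np.eye(4);m[:3,:3]=R.from_quat(np.roll(q,-1)).as_matrix();m[:3,3]=p;return m
X=np.linalg.inv(M(s["tool_pos"],s["tool_rot"]))@Tc["world_from_camera"]
poses={7:([.4659,-.332,.2482],None),8:([.4685,-.3306,.0639],None)}
q0=R.from_matrix(np.array([[0,.1443,.9895],[0,.9895,-.1443],[-1,0,0]])).as_quat()
q0=np.roll(q0,1)
rays=[]
for k in (7,8):
    i=cv2.imread(f"pics/w{k}.png");T=M(poses[k][0],q0)@X
    b=max(blobs(i,(0,170,60),(6,255,255),60),key=lambda b:b[1][4]);print(k,b[0],b[1])
    d=T[:3,:3]@np.linalg.solve(Tc["camera_matrix"],[*b[0],1]);rays.append((T[:3,3],d))
(o1,d1),(o2,d2)=rays
t=np.linalg.lstsq(np.c_[d1,-d2],o2-o1,rcond=None)[0];print(o1+t[0]*d1,o2+t[1]*d2)
E
```

```text
t 19.7 pos [ 0.4683 -0.3304  0.0474] F [-12.2186   9.9479  43.8565] w -2.955359382004984e-05
[[ 0.0024  0.1441  0.9896]
 [-0.0029  0.9896 -0.1441]
 [-1.     -0.0025  0.0028]]
local -0.027298228064187992 -0.3853990065559458 yaw -8.286432660647904
7 [326.8385 148.5339] [316 138  23  22 384]
8 [401.4746 190.2956] [ 376  168   52   45 1749]
[ 0.4519 -0.2346  0.0482] [ 0.4519 -0.2347  0.0482]
```

View pics/w9z.png

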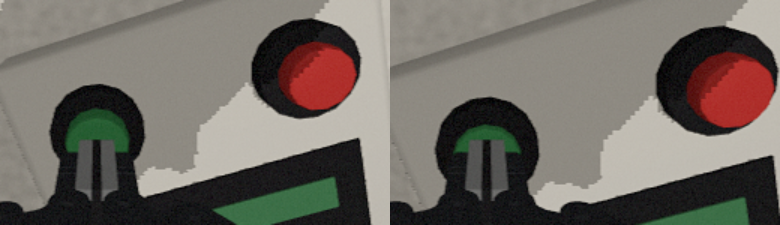

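The green key's side band looks shorter than the red one's, which suggests the key is down. I'll confirm with the spring curve by retracting in steps.

Emit:
drive_tool(targets="-0.1 0 0 0 0 0;-0.1 0 0 0 0 0;-0.1 0 0 0 0 0;-0.1 0 0 0 0 0;-0.1 0 0 0 0 0;0 0 0 0 0 0;0 0 0 0 0 0;0 0 0 0 0 0;0 0 0 0 0 0;0 0 0 0 0 0")

```text
t: 20.75
tool_pos: [0.4682, -0.3303, 0.0482]
tool_rot: [0.705, 0.051, 0.705, -0.051]
contact_force: [-2.4, 1.7, 5.0]
grip_width: -0.0002
```

Emit:
drive_tool(targets="-0.1 0 0 0 0 0;-0.1 0 0 0 0 0;0 0 0 0 0 0;0 0 0 0 0 0;0 0 0 0 0 0;0 0 0 0 0 0;0 0 0 0 0 0;0 0 0 0 0 0;0 0 0 0 0 0;0 0 0 0 0 0")

```text
t: 21.75
tool_pos: [0.4682, -0.3302, 0.0503]
tool_rot: [0.705, 0.051, 0.705, -0.051]
contact_force: [-1.2, 1.7, 3.9]
grip_width: 0.0003
```

```bash
python3 - <<'E'
from h import *
go()
im=ctrl.capture("wrist")[:,:,::-1].copy()
cv2.imwrite("pics/w10.png",im);a=cv2.imread("pics/w9.png")
cv2.imwrite("pics/w10z.png",np.hstack([cv2.resize(x[180:260,200:300],None,fx=4,fy=4) for x in (a,im)]))
E
```

```text
t 21.75 pos [ 0.4682 -0.3302  0.0503] F [-1.1539  1.6617  3.9282] w 0.0002551829884109583
[[-0.      0.1442  0.9895]
 [ 0.0001  0.9895 -0.1442]
 [-1.      0.0001 -0.    ]]
local -0.027495731026018044 -0.3852088329918506 yaw -8.293171336629465
```

View pics/w10z.png

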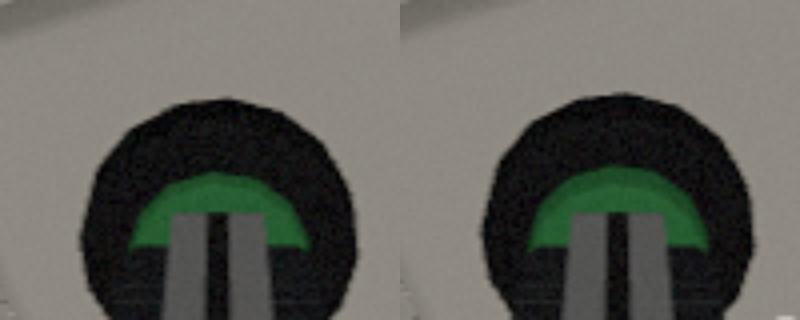

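With 5.0 N at 0.0482 and 3.9 N at 0.0503, the key is springing back and following the fingers. So the 44 N at 0.0474 was its bottom stop, and it was pressed fully. Now I release it and clear away.

Emit:
drive_tool(targets="-0.3 0 0 0 0 0;-0.5 0 0 0 0 0;-1 0 0 0 0 0;-3 0 0 0 0 0;-4 0 0 0 0 0;-4 0 0 0 0 0;-4 0 0 0 0 0;-3 0 0 0 0 0;0 0 0 0 0 0;0 0 0 0 0 0")

```text
t: 22.8
tool_pos: [0.4683, -0.3304, 0.2492]
tool_rot: [0.706, 0.051, 0.705, -0.052]
contact_force: [0.3, -0.3, -0.4]
grip_width: -0.0001
```

```bash
python3 - <<'E'
from h import *
go()
c=ctrl.calibration("wrist")
im=ctrl.capture("wrist")[:,:,::-1].copy();cv2.imwrite("pics/w11.png",im)
for col,lo,hi in [("green",(45,90,30),(85,255,255)),("red",(0,170,60),(6,255,255))]:
  for C,s,m in blobs(im,lo,hi,60): print(col,C,s)
t=ctrl.capture("top")[:,:,::-1];cv2.imwrite("pics/t11.png",cv2.resize(t[60:290,90:400],None,fx=2.5,fy=2.5))
E
```

```text
t 22.8 pos [ 0.4683 -0.3304  0.2492] F [ 0.2806 -0.2946 -0.3917] w -6.2861517656109e-05
[[ 0.0014  0.1443  0.9895]
 [-0.0013  0.9895 -0.1443]
 [-1.     -0.0011  0.0016]]
local -0.027311086548271604 -0.3853499887481851 yaw -8.295403762744522
green [254.3189 169.3108] [244 159  22  22 370]
green [315.5784 198.4863] [290 186  52  26 619]
red [325.5199 146.565 ] [314 136  23  22 377]
```

View pics/w11.png

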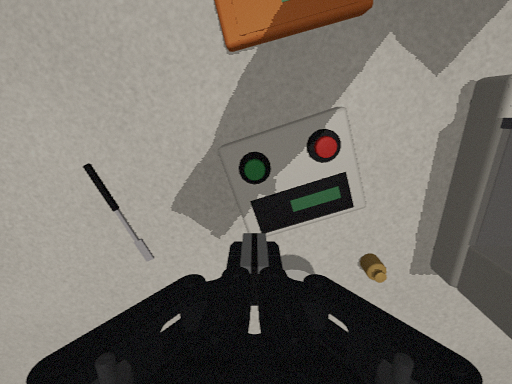

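View pics/t11.png

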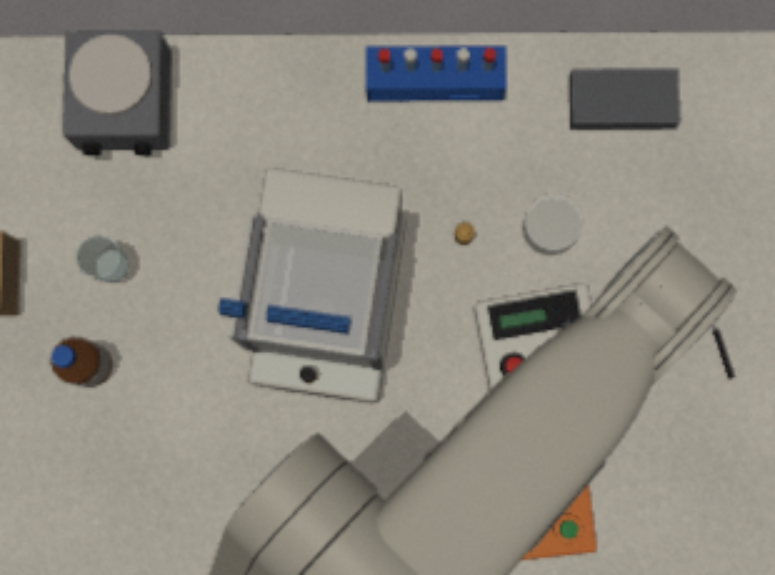

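The green key is back up: it measures 22 px across at (254,169), as before the press. Both panels are shut, with the roof grip at (308,319) and the door grip at (231,308) in line along the balance's axis. The vial and the other items I can see are where they were, and the arm touches nothing. I'm handing in.

```bash
python3 -c "
from cell import ctrl
print(ctrl.hand_in())"
```

```text
the job is handed in; nothing more can be done
None
```

The job is done and handed in at about 23 s of the 45 s. I pushed the door shut first, then the roof, with closed fingertips on the rear faces of their grips. Then I pressed the green tare key once and let it go.

- **Panels:** Each one ran into a firm end stop, the door at 27 N and the roof at 14 N, where friction is about 1.5 N. Afterwards the wrist camera put both grips' rear faces at the same place, about 48 mm forward of the balance's centre. An earlier look at the door alone read 44 mm, which I put down to measurement scatter.
- **Tare key:** It stopped hard at 44 N, well above its 5 N spring. On release I read 5.0 N and then 3.9 N as it followed the fingers up, and it looked fully up in the last picture. I could not read its travel directly. My camera estimate of the key top (47–48 mm) was about 6 mm lower than the press implied (about 54 mm), so I relied on the forces.
- **Everything else:** I never went near the red power key or the orange look-alike. In the last pictures the other bench items stood where they had been, and the arm touched nothing, with forces under 0.5 N. I did not check the crucible separately after the press.

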